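# Open the bifold door of the yellow fittings cupboard

### The job

Take the door handle of the yellow cupboard and pull the bifold door fully open, so that both panels fold together and stand out at its hinged side, then let go. Leave the grey cupboard shut.

Things in the scene. Friction and masses are not known exactly. Their poses are not given: they have to be found in the camera images.
- yellow_handle (a point): Grip point on the yellow door's handle: an upright round dark steel bar, 12 mm thick, 80 tall, ends bent back to the outer panel. The point is on the bar's axis, 160 mm above the bench, 24 below its upper end; bar axis 45 mm off the panel's front face, 35 mm along it from the fold edge. Axes turn with the outer panel: x square into the panel, y along it to the fold edge, z up.
- yellow_jamb (a point): Hinge line of the yellow door, at handle height, at the left (+y) edge of the cupboard's front (facing the robot), in the plane of the shut panels' back faces. Axes: x square into the cupboard, y along its front to the hinged side, z up. Yellow cupboard: 160 mm deep, 270 wide, 206 high, fixed, a 34 mm high carton on the rear of its top; it stands left or right of the grey one, turned a little.
- yellow_door (a joint): Turn of the inner panel about the jamb line, rad: 0 shut, 1.4 at the stop. Two panels, 124 mm wide, 14 thick, 176 high, hinged to each other back to back at the fold edge; the outer one (with handle) has its far edge guided in a track along the front, so it stands at the same angle the opposite way. Starts up to 0.3 ajar. Needs a few newtons at the handle, stays where left.
- grey_door (a joint): The same for the like door of the like-sized grey cupboard beside it, mirrored: hinged at its right (-y) edge. 0 shut, as it starts, 1.4 fully open. To stay shut.

How it is judged:
On the way:
1. the yellow door is on its way open (between 0.5 and 1.1 rad) with the gripper at its handle (within 60 mm of the grip point) (value of joint yellow_door between 0.5 and 1.1 rad and distance between the grasp point and yellow_handle below 0.06 m), for 0.1 s.
At the end, for the whole second after the job is handed in: The yellow door stands open at more than 1.2 rad (of 1.4), at rest and released, and the grey door is shut (under 0.12 rad) (value of joint yellow_door above 1.2 rad and velocity of joint yellow_door between -0.05 and 0.05 rad/s and value of joint grey_door below 0.12 rad); the robot touches nothing.
It fails at once if the grey cupboard's door is opened by more than 0.2 rad (value of joint grey_door above 0.2 rad).
It also fails if it takes over 32 s, if anything falls off the work surface, if the arm or the gripper's body presses on something with over 40 N, if the wrist force passes 120 N, or if a joint passes its speed limit or range.

### The arm

A 7-joint arm with a two-finger parallel gripper is mounted at the origin on the work surface. World frame = base frame: x ahead of the robot, y to its left, z up, the work surface at z = 0. Lengths are in m, angles in rad, forces in N, time in s.
With the tool pointing down it reaches from about 0.4 to 0.85 m from the base axis. Payload 4.4 kg.
Tool frame: the origin (TCP) lies at the centre of the arm's flange, where the gripper is bolted on; the fingertips stand 199 mm ahead of it and the grasp point (between the pads) lies ahead of it (manip.pinch_z is the z of the grasp point in the tool frame, in m); z points along the fingers, y is the direction in which the jaws open and shut (so a half turn about z gives the same grasp; the last joint's range is limited). The gripper opens to 94 mm and grips with 3 to 60 N. Pads are 16 mm wide; open, the fingers measure 119 mm over their backs; the gripper's body (75 mm by 177 mm) begins 78 mm behind the grasp point.
Start: joints at [1.134, 0.628, 0.038, 1.517, -0.027, 0.996, -0.02], TCP at [0.236, -0.606, 0.405] pointing down, gripper open.
Joint ranges: [-3.06, 3.06], [-0.37, 2.12], [-1.25, 1.32], [0.18, 2.47], [-1.1, 4.24], [0.23, 1.98], [-2.94, 2.94]. Speed limits (rad/s): [2.57, 2.57, 3.14, 3.14, 3.14, 3.14, 3.14].

### API

Orientations are given as a 3x3 rotation matrix whose columns are the frame's x, y, z axes.
In Python, from plant import manip, snapshot, camera_model, find_in, masks_of, pinpoint gives the robot as it stands.
- The arm moves only by the tool carry_out, never from a script. Its argument "increments" is a list of rows, each a list of 3 entries, a list of its own where there are three numbers: the closure, from 0 (fully open) to 1 (shut), then the shift along the tool's x, y, z in units of 200 mm (1.0 is 200 mm), then the turn, a rotation vector about the tool's x, y, z in units of 45 degrees (1.0 is 45 degrees). In form: [[claw, [tx, ty, tz], [ax, ay, az]], ...]. A call has exactly 10 rows; each row shifts and turns the commanded pose from where the row before left it, along the tool's axes as they then stand; what a row does not reach is not made up. A row lasts 1/10 s, in which the tool goes at most 50 mm and 8.59 degrees, less where a joint would pass 70% of its speed; a pose out of reach is approached as far as the arm can. A call with a number of a shift or a turn outside -1 to 1 is refused whole. A call with a gripper value outside its range is refused whole. The fingers move at their own pace and stop on an object; "force" is the grip in N (left out, the last holds). Time passes only in rows, so rows that do not move let the fingers close, or fill a call up. It gives the time, the measured TCP pose, the force and the opening at its end, in the units of the state.
- manip.get_state(): the state, without advancing time (a new reading comes with each control period).
- snapshot(name): name is "scene" or "side" or "wrist"; returns (picture, depth): 384x512x3 uint8, blue, green, red; 384x512 float32, m along the optical axis (not along the pixel's ray), 0 where there is no reading.
- camera_model(name): a dict with "fx", "fy", "cx", "cy" (pixels), "rvec" (rotation vector, rad) and "tvec" (3), from world to camera coordinates, as OpenCV has them; the wrist camera has in their place "mount" (4x4, takes a point from camera to tool coordinates, whose origin is the TCP and whose axes are the flange's). Camera axes: x right, y down, z forward; pixel columns grow to the right and rows downward; lengths in m; the calibration is good to about 2 mm. A picture is of the moment at which its call begins: read the wrist's pose just before it. camera_model takes no time and is no camera call.
- manip.job_done(): hands the job in, once; it reports no verdict.
Trained networks look in the newest picture that a camera, given by its name, has taken for a name from the list of things; names that differ only in an ending like _2 or _b are one class to them, and where a whole thing is asked for, a point or a joint stands for the part that bears it (a point fixed in the world has none). Each returns a list of dicts, best first, with "p" (0 to 1); they miss things now and then, are a little off and sometimes report something else, mostly with a low value. They report only what shows in the picture. A call takes as long as a camera call.
- find_in(name, camera): "bbox" ([centre column, centre row, width, height] in pixels, round what is visible of it).
- masks_of(name, camera): "pixels" (384x512 bool, what is visible of it) and "bbox" ([centre column, centre row, width, height] in pixels, round what is visible of it).
- pinpoint(name, camera): "location" ([column, row] in pixels: a listed point, or the origin of a listed thing).
The state is a dict: "time": time; "joints": joint angles; "joint_velocities": joint speeds; "joint_efforts": joint torques, N m; "ee_pos": TCP position; "eef_rot": TCP orientation; "contact_force": force on the tool from outside, world axes, zero at the start; "moment": the same for the moment, N m; "finger_gap": opening from 0.0 (shut) to 1.0 (fully open).
Only numpy, scipy, OpenCV 4.12 (cv2) and the standard library are available. Lean on these libraries where they do the work, as an engineer would, in place of code of your own. Each camera call takes 0.05 s, during which the arm holds its last target.

## Working session

There is one attempt and no reset: what is moved stays moved. The work goes in short steps, Python scripts to look and compute and a tool call to move; the robot and the scene stay as the last step left them, time stands still between calls to the robot, and variables do not carry over. Pictures are saved under pics/ and viewed, and the job is handed in when it is done.

Besides the shell and the picture viewer there is one more tool, called after "Call:" as name(argument=value, ...) on one line, values as JSON. carry_out: Moves the arm, as the interface text tells. Its arguments: {"type":"object","properties":{"increments":{"type":"array"},"force":{"type":"number"}},"required":["increments"]}

```bash
ls; mkdir -p pics
python3 - <<'E'
from plant import manip, snapshot, camera_model, find_in, masks_of, pinpoint
import cv2,numpy as np
s=manip.get_state();print(s, manip.pinch_z)
for n in ["scene","side"]:
    im,d=snapshot(n);cv2.imwrite(f"pics/{n}0.png",im);np.save(f"pics/{n}0_d.npy",d)
    print(n,camera_model(n))
    for t in ["yellow_handle","yellow_jamb"]:
        print(t,pinpoint(t,n))
    print([ (k['p'],k['bbox']) for k in find_in("yellow_door",n)])
E
```

```text
pics
{'time': 0.0, 'joints': array([ 1.13419454,  0.62932645,  0.03844231,  1.51830466, -0.026987  ,
        0.99630049, -0.02002796]), 'joint_velocities': array([ 8.86730691e-04, -9.32434894e-04,  1.61446990e-03,  4.62940505e-04,
       -1.42735046e-03, -1.23158661e-05,  8.17940239e-04]), 'joint_efforts': array([ 1.38979362e-04, -5.49730432e+01,  1.14359301e+00, -1.86632699e+01,
       -5.22757124e-02,  2.36341712e-02,  9.95235928e-05]), 'ee_pos': array([ 0.2354671 , -0.60555791,  0.40378681]), 'eef_rot': array([[ 9.32044249e-01,  3.62343816e-01, -6.90325089e-04],
       [ 3.62344472e-01, -9.32042727e-01,  1.68501280e-03],
       [-3.28585086e-05, -1.82064197e-03, -9.99998342e-01]]), 'contact_force': array([-0.89890085,  0.1292153 , -0.18420908]), 'moment': array([ 0.05636261,  0.06942754, -0.04508427]), 'finger_gap': 0.9979575719926665} 0.1804
scene {'fx': 353.4855147618903, 'fy': 353.4855147618903, 'cx': 259.83849484507533, 'cy': 190.45535472010437, 'rvec': array([ 2.72030618,  0.12431117, -0.02101136]), 'tvec': array([-0.57753361, -0.00684126,  0.85044445])}
yellow_handle [{'location': [227.9, 279.3], 'p': 0.76}]
yellow_jamb [{'location': [289.9, 198.6], 'p': 0.77}]
[(0.62, [254.2, 265.1, 63.7, 141.9])]
side {'fx': 423.17387137577845, 'fy': 423.17387137577845, 'cx': 260.47806160628284, 'cy': 196.285110468977, 'rvec': array([ 0.46281396,  3.01758014, -0.50831512]), 'tvec': array([ 0.52973381, -0.11937032,  1.30671259])}
yellow_handle [{'location': [243.2, 120.6], 'p': 0.97}, {'location': [224.9, 187.4], 'p': 0.16}]
yellow_jamb [{'location': [225.7, 186.4], 'p': 0.76}]
[(0.84, [228.7, 153.9, 36.2, 102.8])]
```

View pics/scene0.png

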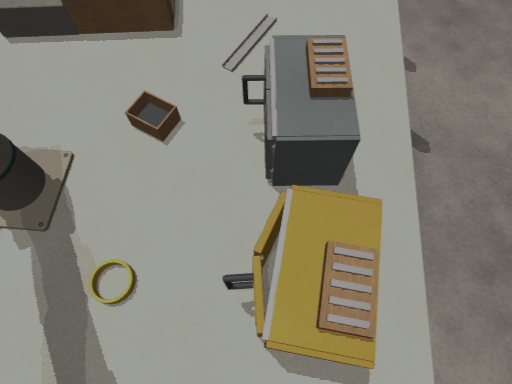

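View pics/side0.png

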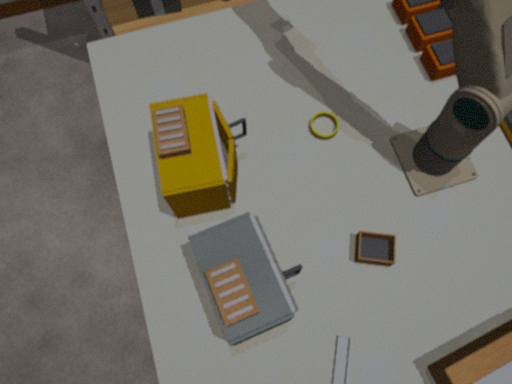

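```bash
cat > h.py <<'E'
import numpy as np,cv2
from plant import camera_model
def ray(n,uv):
    c=camera_model(n);R,_=cv2.Rodrigues(np.array(c['rvec']));t=np.array(c['tvec'])
    d=R.T@np.array([(uv[0]-c['cx'])/c['fx'],(uv[1]-c['cy'])/c['fy'],1]);return -R.T@t,d
def unproj(n,uv,z):
    o,d=ray(n,uv);return o+d*z
def atz(n,uv,h):
    o,d=ray(n,uv);return o+d*(h-o[2])/d[2]
def proj(n,p):
    c=camera_model(n);R,_=cv2.Rodrigues(np.array(c['rvec']));q=R@np.array(p)+np.array(c['tvec'])
    return np.array([c['fx']*q[0]/q[2]+c['cx'],c['fy']*q[1]/q[2]+c['cy']]),q[2]
def tri(a,b):
    A=[];B=[]
    for n,uv in (a,b):
        o,d=ray(n,uv);d=d/np.linalg.norm(d);P=np.eye(3)-np.outer(d,d);A.append(P);B.append(P@o)
    x=np.linalg.solve(sum(A),sum(B));return x,[np.linalg.norm(P@x-b) for P,b in zip(A,B)]
E
python3 - <<'E'
from h import *
print(ray('scene',(256,192)),ray('side',(256,192)))
print('handle',tri(('scene',(227.9,279.3)),('side',(243.2,120.6))))
print('jamb',tri(('scene',(289.9,198.6)),('side',(225.7,186.4))))
for n,uv in (('scene',(227.9,279.3)),('side',(243.2,120.6)),('scene',(289.9,198.6)),('side',(225.7,186.4))):
    d=np.load(f'pics/{n}0_d.npy');print(n,uv,unproj(n,uv,d[int(uv[1]),int(uv[0])]),'atz',atz(n,uv,.16))
E
```

```text
(array([ 0.60405622, -0.29857941,  0.776411  ]), array([-0.0437423 ,  0.40020165, -0.91545741])) (array([0.6629812 , 0.35830852, 1.19767939]), array([-0.08738674, -0.32541767, -0.94163763]))
handle (array([ 0.54255132, -0.19984276,  0.18081313]), [np.float64(0.0016344815981242375), np.float64(0.001634481598124014)])
jamb (array([ 0.63865042, -0.03794509,  0.16294893]), [np.float64(0.000871838969536264), np.float64(0.0008718389695363746)])
scene (227.9, 279.3) [ 0.54512384 -0.20144898  0.19007033] atz [ 0.54210151 -0.19646767  0.16      ]
side (243.2, 120.6) [ 0.54155068 -0.19694367  0.18618409] atz [ 0.53840726 -0.21131722  0.16      ]
scene (289.9, 198.6) [ 0.63687033 -0.0574843   0.20875844] atz [ 0.63968889 -0.03677547  0.16      ]
side (225.7, 186.4) [ 0.63840806 -0.02803208  0.18859757] atz [ 0.63771165 -0.03898105  0.16      ]
```

The scene picture shows the yellow cupboard at about (325,272), with its hinge corner near (288,195) next to the grey one. The door is slightly ajar, with the fold edge near (257,253). The handle is a dark bar near (230,283) with its bends running back to the outer panel. Next I'll fit the geometry.

Run:
```python
from h import *
im=cv2.imread('pics/scene0.png');d=np.load('pics/scene0_d.npy')
vv,uu=np.mgrid[0:384,0:512]
def cloud(n,d):
    c=camera_model(n);R,_=cv2.Rodrigues(np.array(c['rvec']));t=np.array(c['tvec'])
    P=np.stack([(uu-c['cx'])/c['fx']*d,(vv-c['cy'])/c['fy']*d,d],-1)
    return (P-t)@R
for n in ['scene','side']:
    im=cv2.imread(f'pics/{n}0.png');d=np.load(f'pics/{n}0_d.npy')
    P=cloud(n,d);hsv=cv2.cvtColor(im,cv2.COLOR_BGR2HSV)
    yel=(hsv[...,0]>15)&(hsv[...,0]<35)&(hsv[...,1]>120)&(d>0)
    roof=yel&(abs(P[...,2]-.206)<.012)&(P[...,0]>.55)
    Q=P[roof][:,:2].astype(np.float32);print(n,len(Q),np.median(P[roof][:,2]))
    r=cv2.minAreaRect(Q);print(r,cv2.boxPoints(r))
    pan=yel&(P[...,2]>.10)&(P[...,2]<.172+.01)&(P[...,0]>.5)&(P[...,0]<.75)
    # panel tops
    top=yel&(abs(P[...,2]-.176-.0)<.010)
    print('paneltop',top.sum());np.save(f'pics/{n}_top.npy',P[top])
    dark=(hsv[...,2]<80)&(P[...,2]>.10)&(np.hypot(P[...,0]-.543,P[...,1]+.2)<.05)&(d>0)
    H=P[dark];print('handle',dark.sum(),H.min(0),H.max(0))
    m=dark&(P[...,2]>.17);print(np.round(P[m],3)[:60:2].tolist())
c=[proj('scene',p) for p in [(0.63865,-.03795,.206)]];print(c)
for n in['scene','side']:
    im=cv2.imread(f'pics/{n}0.png');uv=[229,285] if n=='scene' else [240,130]
    x,y=np.array(uv)-[20,50] if n=='scene' else np.array(uv)-[60,50]
    x=max(x,0);cv2.imwrite(f'pics/{n}_crop.png',cv2.resize(im[y-40:y+110,x:x+130],None,fx=5,fy=4 if 0 else 3.9,interpolation=cv2.INTER_CUBIC))
```

```text
scene 11552 0.20752667938842836
((0.6953410506248474, -0.06301866471767426), (0.4802529513835907, 0.1993856430053711), 84.8028793334961) [[ 0.5743068  -0.29312754]
 [ 0.77287275 -0.3111884 ]
 [ 0.8163753   0.1670902 ]
 [ 0.61780936  0.18515107]]
paneltop 78
handle 361 [ 0.5367013  -0.2053201   0.10603809] [ 0.58549254 -0.18762603  0.1937918 ]
[[0.58, -0.188, 0.191], [0.583, -0.188, 0.19], [0.557, -0.191, 0.188], [0.561, -0.191, 0.19], [0.564, -0.191, 0.19], [0.567, -0.191, 0.189], [0.57, -0.191, 0.191], [0.574, -0.19, 0.189], [0.577, -0.19, 0.19], [0.58, -0.19, 0.192], [0.584, -0.19, 0.192], [0.541, -0.195, 0.19], [0.544, -0.194, 0.188], [0.548, -0.194, 0.189], [0.551, -0.194, 0.191], [0.554, -0.194, 0.192], [0.558, -0.193, 0.191], [0.561, -0.193, 0.191], [0.564, -0.193, 0.19], [0.567, -0.193, 0.19], [0.57, -0.192, 0.189], [0.574, -0.192, 0.19], [0.577, -0.192, 0.192], [0.58, -0.191, 0.19], [0.584, -0.191, 0.191], [0.538, -0.197, 0.191], [0.541, -0.196, 0.19], [0.545, -0.196, 0.191], [0.548, -0.196, 0.191], [0.551, -0.196, 0.192]]
side 4142 0.20628946687619176
((0.6863168478012085, -
[... 355 characters left out ...]
99, 0.191], [0.547, -0.199, 0.189], [0.542, -0.199, 0.187], [0.558, -0.199, 0.189], [0.553, -0.197, 0.19], [0.548, -0.195, 0.191], [0.543, -0.193, 0.191], [0.537, -0.195, 0.185], [0.561, -0.198, 0.188], [0.556, -0.195, 0.19], [0.551, -0.194, 0.188], [0.545, -0.196, 0.183], [0.54, -0.194, 0.184], [0.573, -0.195, 0.193], [0.568, -0.194, 0.193], [0.563, -0.193, 0.191], [0.557, -0.195, 0.185], [0.545, -0.197, 0.175], [0.54, -0.197, 0.172], [0.576, -0.196, 0.188], [0.571, -0.194, 0.189], [0.566, -0.192, 0.189], [0.541, -0.193, 0.175], [0.58, -0.191, 0.193], [0.574, -0.191, 0.19], [0.569, -0.192, 0.186], [0.578, -0.19, 0.189]]
[(array([291.39478651, 189.14144194]), np.float64(0.6255946970319782))]
```

View pics/scene_crop.png

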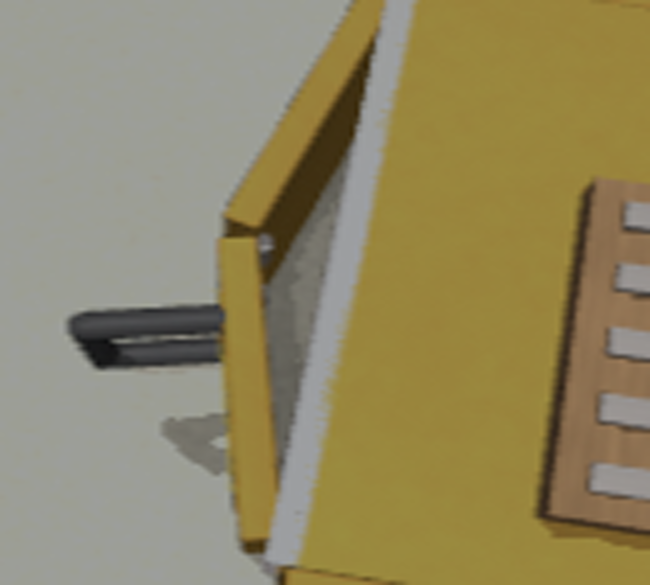

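View pics/side_crop.png

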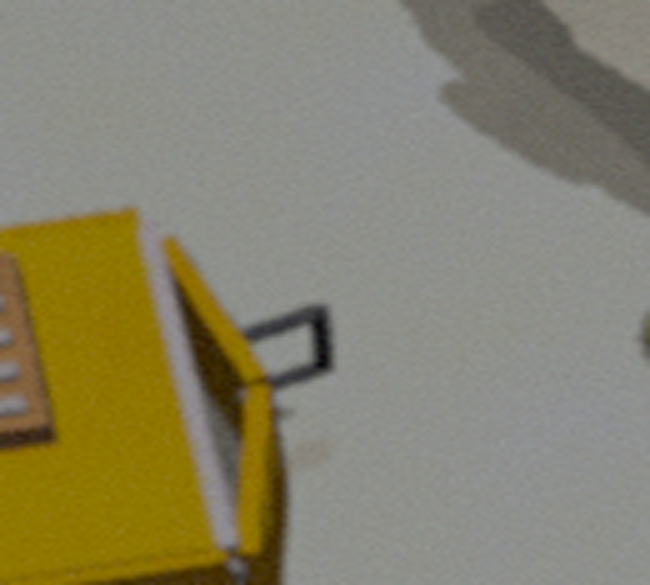

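Run:
```python
from h import *
for nm,a,b,z in [('outer',(252.6,256.5),(257.4,334.7),.19),('inner',(254,249.4),(280,195),.19),('white',(286.6,195),(262.6,339.9),.206),('roof',(292,195),(269,341),.206)]:
    p=atz('scene',a,z);q=atz('scene',b,z);v=q-p;v=v if v[1]>0 else -v
    print(nm,p[:2],q[:2],np.linalg.norm(v),'yaw deg',np.degrees(np.arctan2(-v[0],v[1])))
def H(th,J,yaw):
    x=np.array([np.cos(yaw),np.sin(yaw)]);y=np.array([-x[1],x[0]]);c,s=np.cos(th),np.sin(th)
    F=J+.124*(-c*y-s*x);return F+.035*(-c*y+s*x)-.059*(c*x+s*y),F
for J in [(.6386,-.038)]:
  for yaw in (-5.2,-6.5,-8):
    for th in (.2,.25,.3):
        h,F=H(th,np.array(J),np.radians(yaw)); print(yaw,th,np.round(h,4),np.round(F,4))
# bend direction from both depth clouds
```

```text
outer [ 0.58155778 -0.16032469] [ 0.6008869  -0.28049483] 0.12171474302630374 yaw deg 9.137641312626638
inner [ 0.58271726 -0.14804076] [ 0.61975206 -0.0441253 ] 0.11031772063722199 yaw deg -19.615740319481144
white [ 0.6308717  -0.05000076] [ 0.60933926 -0.28741828] 0.2383919606637019 yaw deg -5.182230442714375
roof [ 0.64032131 -0.04912745] [ 0.61893574 -0.28805749] 0.23988519820958495 yaw deg -5.114663250763011
-5.2 0.2 [ 0.5482 -0.198 ] [ 0.6031 -0.1568]
-5.2 0.25 [ 0.5445 -0.1988] [ 0.5972 -0.1549]
-5.2 0.3 [ 0.5409 -0.1991] [ 0.5914 -0.1527]
-6.5 0.2 [ 0.5446 -0.1959] [ 0.6004 -0.156 ]
-6.5 0.25 [ 0.5408 -0.1966] [ 0.5945 -0.1539]
-6.5 0.3 [ 0.5373 -0.1969] [ 0.5888 -0.1516]
-8 0.2 [ 0.5405 -0.1934] [ 0.5973 -0.1549]
-8 0.25 [ 0.5367 -0.194 ] [ 0.5915 -0.1527]
-8 0.3 [ 0.5332 -0.1942] [ 0.5858 -0.1502]
```

Call:
carry_out(increments=[[0,[0.16,-0.1,-0.014],[0,0,0]],[0,[0.16,-0.1,-0.014],[0,0,0]],[0,[0.16,-0.1,-0.014],[0,0,0]],[0,[0.16,-0.1,-0.014],[0,0,0]],[0,[0.16,-0.1,-0.014],[0,0,0]],[0,[0.16,-0.1,-0.014],[0,0,0]],[0,[0.16,-0.1,-0.014],[0,0,0]],[0,[0.16,-0.1,-0.014],[0,0,0]],[0,[0.16,-0.1,-0.014],[0,0,0]],[0,[0.16,-0.1,-0.014],[0,0,0]]], force=15)

```text
time: 1.4
ee_pos: [0.4621, -0.3021, 0.433]
eef_rot: [[0.932, 0.362, 0.0], [0.362, -0.932, -0.0], [0.0, 0.0, -1.0]]
contact_force: [0.7, -1.0, -0.6]
finger_gap: 1.001
```

Call:
carry_out(increments=[[0,[0.114,-0.069,0],[0,0,0]],[0,[0.114,-0.069,0],[0,0,0]],[0,[0.114,-0.069,0],[0,0,0]],[0,[0.114,-0.069,0],[0,0,0]],[0,[0.114,-0.069,0],[0,0,0]],[0,[0,0,0],[0,0,0.09]],[0,[0,0,0],[0,0,0.09]],[0,[0,0,0],[0,0,0.09]],[0,[0,0,0],[0,0,0]],[0,[0,0,0],[0,0,0]]])

```text
time: 2.4
ee_pos: [0.5426, -0.1978, 0.4327]
eef_rot: [[0.987, 0.16, -0.0], [0.16, -0.987, -0.0], [-0.0, 0.0, -1.0]]
contact_force: [0.4, 1.0, -0.5]
finger_gap: 1.0
```

Run:
```python
from plant import *
from h import *
s=manip.get_state();R=s['eef_rot'];t=s['ee_pos'];print(t,R)
im,d=snapshot('wrist');cv2.imwrite('pics/w1.png',im);c=camera_model('wrist');M=c['mount']
pp=pinpoint('yellow_handle','wrist');print(pp)
for k in pp:
    u,v=k['location'];ray_=np.array([(u-c['cx'])/c['fx'],(v-c['cy'])/c['fy'],1])
    M=np.array(M);dw=R@(M[:3,:3]@ray_);o=R@M[:3,3]+t
    print('z=.16',o+dw*(.16-o[2])/dw[2],'depth',o+dw*d[int(v),int(u)])
im,d=snapshot('scene');cv2.imwrite('pics/scene1.png',im)
```

```text
[ 0.54256793 -0.1977937   0.43270704] [[ 9.87160901e-01  1.59729003e-01 -4.26033868e-05]
 [ 1.59729001e-01 -9.87160901e-01 -4.16018122e-05]
 [-4.87014137e-05  3.42626860e-05 -9.99999998e-01]]
[{'location': [260.2, 202.9], 'p': 0.65}]
z=.16 [ 0.53894014 -0.19822121  0.16      ] depth [ 0.54834996 -0.19661726  0.18860002]
```

View pics/w1.png

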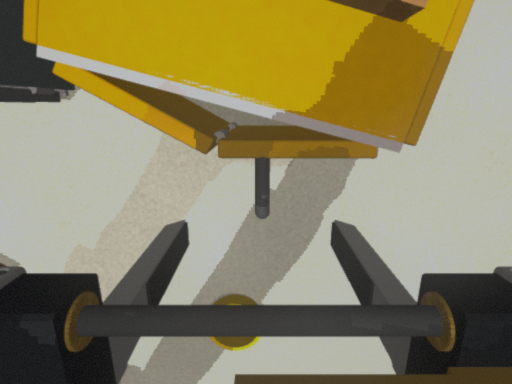

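View pics/scene1.png

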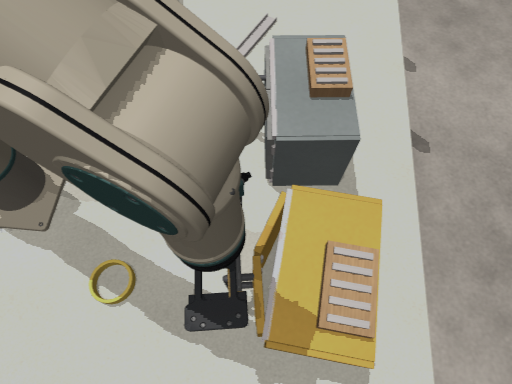

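The wrist picture shows the handle bend running up the middle at column 262, with the bar end near row 210. It sits midway between the fingers at columns 188 and 333, and the jaws are square to the panel. So I'll descend and close.

Call:
carry_out(increments=[[0,[0,0,0.09],[0,0,0]],[0,[0,0,0.09],[0,0,0]],[0,[0,0,0.09],[0,0,0]],[0,[0,0,0.09],[0,0,0]],[0,[0,0,0.085],[0,0,0]],[0,[0,0,0],[0,0,0]],[0.9,[0,0,0],[0,0,0]],[0.9,[0,0,0],[0,0,0]],[0.9,[0,0,0],[0,0,0]],[0.9,[0,0,0],[0,0,0]]], force=15)

```text
time: 3.55
ee_pos: [0.5428, -0.1979, 0.3445]
eef_rot: [[0.987, 0.158, 0.001], [0.158, -0.987, -0.0], [0.001, 0.001, -1.0]]
contact_force: [0.7, -0.1, 0.2]
finger_gap: 0.696
```

Call:
carry_out(increments=[[1,[0,0,0],[0,0,0]],[1,[0,0,0],[0,0,0]],[1,[0,0,0],[0,0,0]],[1,[0,0,0],[0,0,0]],[1,[0,0,0],[0,0,0]],[1,[0,0,0],[0,0,0]],[1,[0,0,0],[0,0,0]],[1,[0,0,0],[0,0,0]],[1,[0,0,0],[0,0,0]],[1,[0,0,0],[0,0,0]]], force=15)

```text
time: 4.55
ee_pos: [0.5427, -0.1993, 0.3437]
eef_rot: [[0.988, 0.157, 0.001], [0.157, -0.988, -0.002], [0.001, 0.002, -1.0]]
contact_force: [0.7, -5.6, -2.7]
finger_gap: 0.126
```

```bash
cat >> h.py <<'E'
YAW=np.radians(-5.17);J=np.array((.6386,-.038))
def Hd(th,yaw=YAW,J=J):
    x=np.array([np.cos(yaw),np.sin(yaw)]);y=np.array([-x[1],x[0]]);c,s=np.cos(th),np.sin(th)
    F=J+.124*(-c*y-s*x);return F+.035*(-c*y+s*x)-.059*(c*x+s*y)
def rows(ths,yaw=YAW,phi0=None):
    phi=(ths[0]+yaw) if phi0 is None else phi0
    for a,b in zip(ths[:-1],ths[1:]):
        d=Hd(b)-Hd(a);tx=np.array([np.cos(phi),np.sin(phi)]);ty=np.array([np.sin(phi),-np.cos(phi)])
        print(round(b,3),np.round(Hd(b),4),'shift',np.round([d@tx/.2,d@ty/.2],4),'turn z',round(-(b-a)/(np.pi/4),4));phi+=b-a
E
python3 -c "
from h import *
rows(np.linspace(.25,.81,11)); rows(np.linspace(.81,1.37,11))"
```

```text
0.306 [ 0.5406 -0.1992] shift [-0.0197 -0.0013] turn z -0.0713
0.362 [ 0.537  -0.1991] shift [-0.0176 -0.0045] turn z -0.0713
0.418 [ 0.5337 -0.1985] shift [-0.0151 -0.0075] turn z -0.0713
0.474 [ 0.5307 -0.1973] shift [-0.0123 -0.0102] turn z -0.0713
0.53 [ 0.528  -0.1957] shift [-0.0092 -0.0125] turn z -0.0713
0.586 [ 0.5257 -0.1936] shift [-0.0059 -0.0145] turn z -0.0713
0.642 [ 0.5238 -0.191 ] shift [-0.0023 -0.0161] turn z -0.0713
0.698 [ 0.5222 -0.1879] shift [ 0.0014 -0.0173] turn z -0.0713
0.754 [ 0.521  -0.1843] shift [ 0.0052 -0.0181] turn z -0.0713
0.81 [ 0.5202 -0.1803] shift [ 0.009  -0.0185] turn z -0.0713
0.866 [ 0.5197 -0.1758] shift [ 0.0129 -0.0184] turn z -0.0713
0.922 [ 0.5196 -0.1709] shift [ 0.0168 -0.0179] turn z -0.0713
0.978 [ 0.5198 -0.1656] shift [ 0.0206 -0.0169] turn z -0.0713
1.034 [ 0.5205 -0.1599] shift [ 0.0242 -0.0156] turn z -0.0713
1.09 [ 0.5215 -0.1538] shift [ 0.0277 -0.0138] turn z -0.0713
1.146 [ 0.5229 -0.1473] shift [ 0.0309 -0.0117] turn z -0.0713
1.202 [ 0.5246 -0.1405] shift [ 0.0339 -0.0092] turn z -0.0713
1.258 [ 0.5267 -0.1334] shift [ 0.0366 -0.0064] turn z -0.0713
1.314 [ 0.5292 -0.1259] shift [ 0.039  -0.0033] turn z -0.0713
1.37 [ 0.532  -0.1182] shift [0.041 0.   ] turn z -0.0713
```

Call:
carry_out(increments=[[1,[-0.02,-0.001,0],[0,0,-0.071]],[1,[-0.018,-0.004,0],[0,0,-0.071]],[1,[-0.015,-0.007,0],[0,0,-0.071]],[1,[-0.012,-0.01,0],[0,0,-0.071]],[1,[-0.009,-0.012,0],[0,0,-0.071]],[1,[-0.006,-0.014,0],[0,0,-0.071]],[1,[-0.002,-0.016,0],[0,0,-0.071]],[1,[0.001,-0.017,0],[0,0,-0.071]],[1,[0.005,-0.018,0],[0,0,-0.071]],[1,[0.009,-0.018,0],[0,0,-0.071]]], force=20)

```text
time: 5.55
ee_pos: [0.5182, -0.1802, 0.3437]
eef_rot: [[0.753, 0.658, -0.0], [0.658, -0.753, -0.0], [-0.001, 0.0, -1.0]]
contact_force: [-0.4, -2.8, -1.2]
finger_gap: 0.125
```

Run:
```python
from plant import *
from h import *
s=manip.get_state();print(s['contact_force'],s['moment'])
im,d=snapshot('wrist');cv2.imwrite('pics/w2.png',im)
im,d=snapshot('scene');cv2.imwrite('pics/scene2.png',im)
```

```text
[-0.44146686 -2.77643371 -1.22740167] [-0.4297311  -0.04457946 -0.02830884]
```

View pics/w2.png

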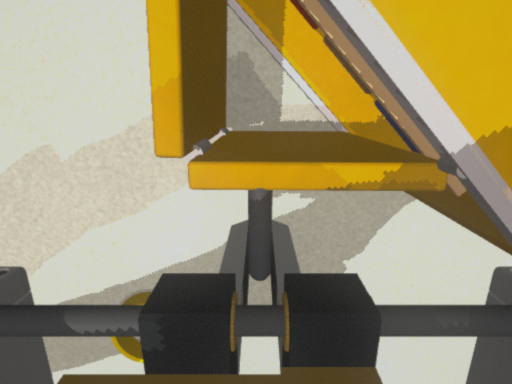

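View pics/scene2.png

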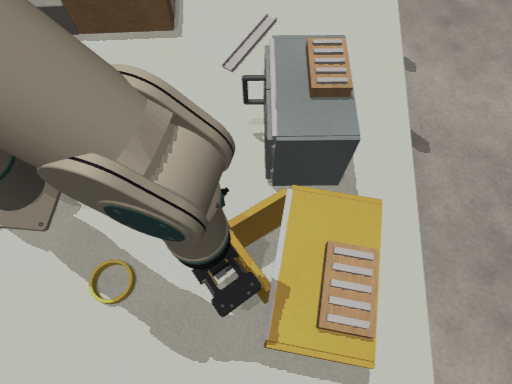

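The wrist picture shows the bar held between the pads at (262,235), with the outer panel square to the jaws. The scene picture shows the door at about 0.8 rad and the grey door shut. I'll continue the arc.

Call:
carry_out(increments=[[1,[0.013,-0.018,0],[0,0,-0.071]],[1,[0.017,-0.018,0],[0,0,-0.071]],[1,[0.021,-0.017,0],[0,0,-0.071]],[1,[0.024,-0.016,0],[0,0,-0.071]],[1,[0.028,-0.014,0],[0,0,-0.071]],[1,[0.031,-0.012,0],[0,0,-0.071]],[1,[0.034,-0.009,0],[0,0,-0.071]],[1,[0.037,-0.006,0],[0,0,-0.071]],[1,[0.039,-0.003,0],[0,0,-0.071]],[1,[0.036,0,0],[0,0,-0.062]]])

```text
time: 6.65
ee_pos: [0.5291, -0.1179, 0.3436]
eef_rot: [[0.297, 0.955, -0.004], [0.955, -0.297, 0.0], [-0.001, -0.004, -1.0]]
contact_force: [-5.8, 0.6, 4.8]
finger_gap: 0.123
```

Run:
```python
from plant import *
from h import *
s=manip.get_state();print(s['contact_force'],s['moment'],s['ee_pos'])
im,d=snapshot('wrist');cv2.imwrite('pics/w3.png',im)
```

```text
[-5.76656653  0.61563999  4.81200731] [-0.03874926  0.88420719  0.04843332] [ 0.529126   -0.11790329  0.34361147]
```

View pics/w3.png

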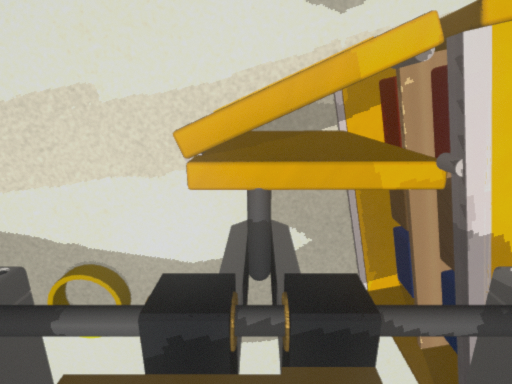

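The panels stand about 24° apart with the outer one square to the jaws, so the angle is about 1.36 rad. Now I'll release and then lift.

Call:
carry_out(increments=[[0.4,[0,0,0],[0,0,0]],[0.4,[0,0,0],[0,0,0]],[0.4,[0,0,0],[0,0,0]],[0.4,[0,0,0],[0,0,0]],[0.4,[0,0,0],[0,0,0]],[0.4,[0,0,0],[0,0,0]],[0.4,[0,0,0],[0,0,0]],[0.4,[0,0,0],[0,0,0]],[0.4,[0,0,0],[0,0,0]],[0.4,[0,0,0],[0,0,0]]])

```text
time: 7.7
ee_pos: [0.5304, -0.1186, 0.3437]
eef_rot: [[0.299, 0.954, 0.0], [0.954, -0.299, -0.0], [0.0, 0.0, -1.0]]
contact_force: [-0.7, -0.6, -0.9]
finger_gap: 0.6
```

Call:
carry_out(increments=[[0.4,[0,0,-0.05],[0,0,0]],[0.4,[0,0,-0.08],[0,0,0]],[0.4,[0,0,-0.1],[0,0,0]],[0.4,[0,0,-0.1],[0,0,0]],[0.4,[0,0,-0.1],[0,0,0]],[0.4,[0,0,-0.1],[0,0,0]],[0.4,[0,0,-0.05],[0,0,0]],[0.4,[0,0,0],[0,0,0]],[0.4,[0,0,0],[0,0,0]],[0.4,[0,0,0],[0,0,0]]])

```text
time: 8.7
ee_pos: [0.53, -0.1186, 0.4587]
eef_rot: [[0.299, 0.954, -0.002], [0.954, -0.299, 0.0], [-0.0, -0.002, -1.0]]
contact_force: [-0.1, 0.7, -0.5]
finger_gap: 0.598
```

Run:
```python
from plant import *
from h import *
s=manip.get_state();print(s['contact_force'],s['ee_pos'],s['finger_gap'])
im,d=snapshot('wrist');cv2.imwrite('pics/w4.png',im)
im2,d=snapshot('side');cv2.imwrite('pics/side4.png',im2)
```

```text
[-0.05076188  0.70027637 -0.50333021] [ 0.5300066  -0.11860312  0.45869638] 0.5983538916618584
```

View pics/w4.png

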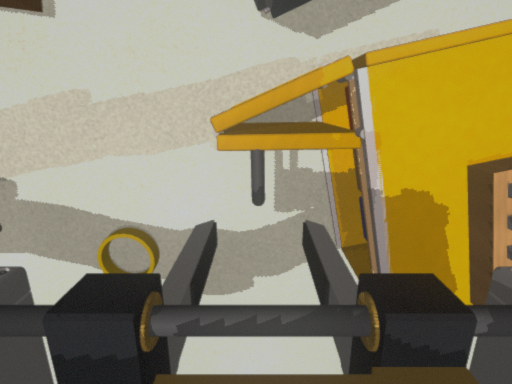

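View pics/side4.png

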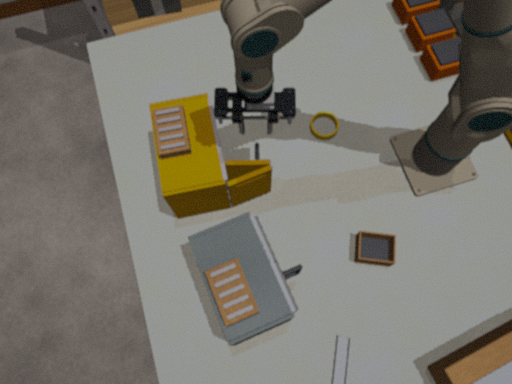

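```bash
python3 -c "
from plant import manip
print(manip.get_state()['time'],manip.job_done())"
```

```text
the job is handed in; nothing more can be done
8.8 None
```

The yellow bifold door is open and released, and the job was handed in at 8.8 s of the 32 s allowed. I gripped the handle from above, followed the fold arc while turning the wrist with the outer panel, then opened the fingers and lifted 115 mm clear.

**Door angle:** in the last wrist picture the two panels stand about 24° apart, which puts the door at about 1.36 rad (1.2 needed). This agrees with the wrist turn of about 1.36 rad. I measured it only from pictures and wrist pose, since there is no direct joint reading.

**Grey door:** it looks shut in the last side picture.

**Contact:** the gripper is clear of everything, with under 1 N on the wrist. The highest wrist reading at the end of any move was about 7.5 N.

No check failed or disagreed.

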